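# Sweep flange caps off the chamber into the bin

### The job

Three orange flange caps have been left on top of the steel vacuum chamber. Sweep them with your fingertips along the top and over its edge so that all three drop into the blue bin; push them only, do not pick up, carry or fling them, and let none fall into the grey bin. Leave the glass vial standing untouched where it is on the chamber, and do not disturb the bottle and the wrench on the bench.

Things in the scene. Friction and masses are not known exactly. Their poses are not given: they have to be found in the camera images.
- chamber: low stainless-steel vacuum chamber, fixed to the bench; its flat, smooth, rimless top is 240 (own x) x 300 (own y), 80 above the bench. Origin: centre of its underside, z up. A bolted flange (diameter 70) sticks 15 out of its -x face below the top; behind its +x face a 70 deep grey shelf, 60 high, carries a small black-knobbed valve on the centre line (156 from the origin along +x), whose top is 38 above the chamber's top
- blue_bin: blue plastic bin, empty, open on top, fixed to the bench: 250 (own x) x 130 (own y) outside, 65 high, walls and floor 3 thick. Origin: centre of its underside, z up. One of the two bins stands along the chamber's +y side and the other along its -y side (either way round), parallel to it, 2 from the chamber, centre 217 from the chamber's centre along chamber y and within 10 of it along chamber x; its rim is 15 below the chamber's top
- grey_bin: grey plastic bin with two copper gaskets on its floor, open on top, fixed to the bench: 250 (own x) x 130 (own y) outside, 65 high, walls and floor 3 thick. Origin: centre of its underside, z up. One of the two bins stands along the chamber's +y side and the other along its -y side (either way round), parallel to it, 2 from the chamber, centre 217 from the chamber's centre along chamber y and within 10 of it along chamber x; its rim is 15 below the chamber's top
- cap_a: orange plastic protective flange cap, a solid loose disc, diameter 32, height 14, about 20 g; starts flat on the chamber's top. Origin: centre of its underside (yaw means nothing). At the start the three caps and the vial stand in four different lanes running along the chamber's y, neighbours' centres at least 40 apart across the lanes (chamber x), within 80 of the middle along them
- cap_b: orange plastic protective flange cap, a solid loose disc, diameter 32, height 14, about 20 g; starts flat on the chamber's top. Origin: centre of its underside (yaw means nothing). At the start the three caps and the vial stand in four different lanes running along the chamber's y, neighbours' centres at least 40 apart across the lanes (chamber x), within 80 of the middle along them
- cap_c: orange plastic protective flange cap, a solid loose disc, diameter 32, height 14, about 20 g; starts flat on the chamber's top. Origin: centre of its underside (yaw means nothing). At the start the three caps and the vial stand in four different lanes running along the chamber's y, neighbours' centres at least 40 apart across the lanes (chamber x), within 80 of the middle along them
- vial: small amber glass vial with white cap standing loose on the chamber's top, diameter 22, height 45, 30 g; not to be moved. Origin: centre of its underside
- bottle: amber reagent bottle with red cap standing loose on the bench to the robot's left, diameter 70, height 150; not to be moved. Origin: centre of its underside
- wrench: steel wrench lying loose on the bench to the robot's right, about 180 long along its own x, under 20 high; not to be moved. Origin: middle of its underside

How it is judged:
By the outcome, as a careful person would: the job done as asked, in the order asked, and still so for the second after the job is handed in, with the robot touching nothing.
It also fails if it takes over 58 s, if anything falls off the work surface, if the arm or the gripper's body presses on something with over 40 N, if the wrist force passes 120 N, or if a joint passes its speed limit or range.

### The arm

A 6-joint arm with a two-finger parallel gripper is mounted at the origin on the work surface. World frame = base frame: x ahead of the robot, y to its left, z up, the work surface at z = 0. Lengths are in m, angles in rad, forces in N, time in s.
With the tool pointing down it reaches from about 0.425 to 0.95 m from the base axis. Payload 3.5 kg.
Tool frame: the origin (TCP) lies at the very end of the fingers, on their centre line; the grasp point (between the pads) lies 19 mm behind it (ctrl.grip_point_offset is the distance from the TCP to the grasp point, in m); z points along the fingers, y is the line along which they close (so a half turn about z gives the same grasp; the last joint's range is limited). The gripper opens to 85 mm and grips with 20 to 120 N. Pads are 22 mm wide; open, the fingers measure 114 mm over their backs; the gripper's body (76 mm by 85 mm) begins 54 mm behind the grasp point. The pads swing forward as they close: fully open they stand 13 mm farther back than shut.
Start: joints at [-1.466, 0.286, 1.577, -0, 1.279, -0.15], TCP at [0.17, -0.653, 0.231] pointing down, gripper open.
Joint ranges: [-2.77, 2.77], [-0.9, 2.22], [0.21, 2.48], [-1.53, 4.67], [0.24, 2.81], [-2.84, 2.84]. Speed limits (rad/s): [2.79, 2.79, 3.14, 3.14, 3.14, 3.14].

### API

Orientations are given as a unit quaternion [x, y, z, w].
In Python, from plant import ctrl gives the robot as it stands. The module is installed in compiled form; this text tells all that it offers.
- The arm moves only by the shell command python3 -m pendant 'ROWS' [OPENING] [FORCE]. ROWS is JSON, a list of rows, each an object of numbers: "dx", "dy", "dz": the shift along the tool's x, y, z in cm; "twist": the turn about the tool's z in degrees. A call has 1 to 10 rows; each row is the pose to reach, as a shift and turn from the pose commanded when the call began, along the tool's axes at that moment; what a row does not reach only later rows make up. A row lasts 1/8 s, in which the tool goes at most 62.5 mm and 10.7 degrees, less where a joint would pass 70% of its speed; a pose out of reach is approached as far as the arm can. A call with a gripper value outside its range is refused whole. OPENING is the opening in per cent of the stroke, from 0 (shut) to 100 (fully open), set as the call begins (- or left out, the last holds). The fingers move at their own pace and stop on an object; FORCE is the grip in N (left out, the last holds). Time passes only in rows, so rows that repeat a pose let the fingers close. It gives the time, the measured TCP pose, the force, the opening and the grip force at its end, in the units of the state.
- ctrl.get_state(): the state, without advancing time (a new reading comes with each control period).
- ctrl.read_camera(name): name is "scene" or "top" or "wrist"; returns a dict with "img" (480x640x3 uint8, red, green, blue), "depth" (480x640 float32, m along the optical axis (not along the pixel's ray), 0 where there is no reading), "camera_matrix" (3x3 intrinsics, pixels), "xyz" and "rotation" of the camera in the world; the wrist camera has in their place "tool_from_camera" (4x4, takes a point from camera to tool coordinates, whose origin is the TCP and whose axes are the flange's). Camera axes: x right, y up, looking along -z (the intrinsics and any distortion apply to the point x, -y, -z); pixel columns grow to the right and rows downward; lengths in m; the calibration is good to about 2 mm. The wrist camera is an equidistant fisheye: a pixel r from the principal point sees the ray r / f radians off the axis. A picture is of the moment at which its call begins: read the wrist's pose just before it.
- ctrl.sign_off(): hands the job in; it is judged then, once.
The state is a dict: "time": time; "qpos": joint angles; "dq": joint speeds; "joint_efforts": joint torques, N m; "eef_pos": TCP position; "tcp_rot": TCP orientation; "contact_force": force on the tool from outside, world axes, zero at the start; "wrist_torque": the same for the moment, N m; "opening": opening from 0.0 (shut) to 1.0 (fully open); "finger_force": force on a finger pad.
Only numpy, scipy, OpenCV 4.12 (cv2) and the standard library are available. Lean on these libraries where they do the work, as an engineer would, in place of code of your own. Each camera call takes 0.05 s, during which the arm holds its last target. There are 200 camera calls.

## Working session

There is one attempt and no reset: what is moved stays moved. The work goes in short steps, Python scripts to look and compute and a shell command to move; the robot and the scene stay as the last step left them, time stands still between calls to the robot, and variables do not carry over. Pictures are saved under pics/ and viewed, at most 10 in all, crops included, and the job is handed in when it is done.

```bash
mkdir -p pics
python3 - <<'E'
from plant import ctrl
import cv2,numpy as np
s=ctrl.get_state();print(s['time'],s['eef_pos'],s['tcp_rot'],s['opening'])
for n in ['top','scene']:
    c=ctrl.read_camera(n);cv2.imwrite(f'pics/{n}1.png',c['img'][:,:,::-1]);np.savez(f'{n}1.npz',**c)
    print(n,c['camera_matrix'],c['xyz'],c['rotation'],[k for k in c])
E
```

```text
0.0 [ 0.17009867 -0.65254531  0.22992539] [ 9.91896216e-01  1.27045414e-01  3.03647710e-05 -1.16585968e-03] 1.0006011887892323
top [[462.51146743   0.         313.86801033]
 [  0.         462.51146743 238.3557451 ]
 [  0.           0.           1.        ]] [ 0.32982387 -0.02090555  1.34374874] [-0.06379654  0.06121761  0.70912683 -0.69951522] ['img', 'depth', 'camera_matrix', 'xyz', 'rotation']
scene [[559.6505616    0.         320.04797568]
 [  0.         559.6505616  248.52730788]
 [  0.           0.           1.        ]] [ 1.39192616 -0.33380759  1.09142125] [0.29462583 0.20080609 0.52004239 0.77616264] ['img', 'depth', 'camera_matrix', 'xyz', 'rotation']
```

View pics/top1.png

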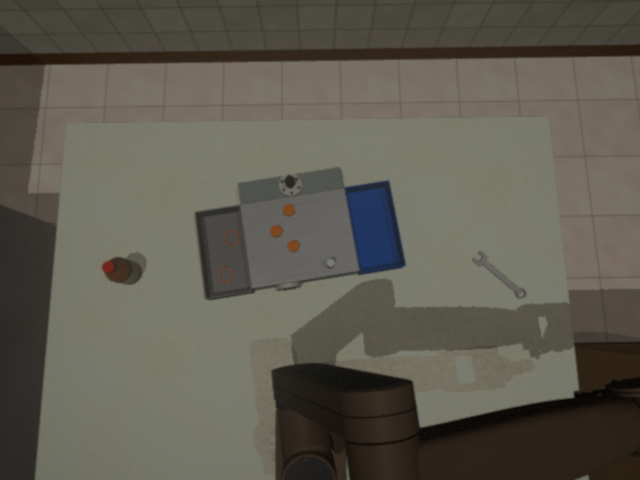

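View pics/scene1.png

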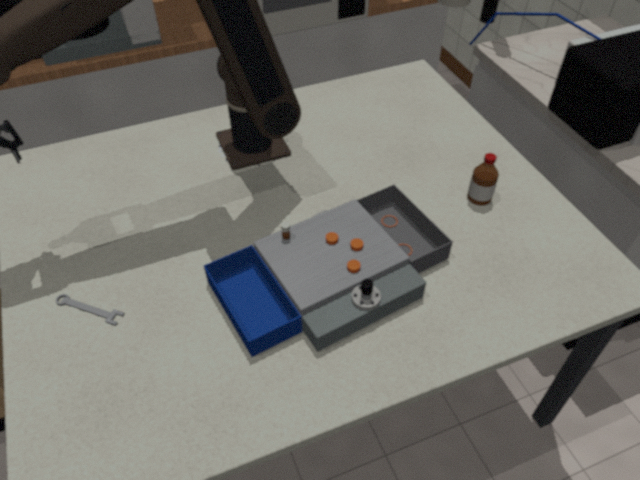

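The top view shows the caps at about (289,210), (277,231) and (294,246) and the vial at (331,262). The blue bin is on the robot's right, and the grey bin is on the left. Next I'll turn these pixels into positions.

```bash
cat > h.py <<'E'
import numpy as np,cv2
from scipy.spatial.transform import Rotation as R
def px2w(c,u,v,z=None):
    K=c['camera_matrix'];d=np.array([(u-K[0,2])/K[0,0],-(v-K[1,2])/K[1,1],-1.])
    r=R.from_quat(c['rotation']).as_matrix()@d
    if z is None: return c['xyz']+r*c['depth'][int(round(v)),int(round(u))]
    return c['xyz']+r*(z-c['xyz'][2])/r[2]
E
python3 - <<'E'
from h import *
np.set_printoptions(precision=4,suppress=True)
for n in ['top','scene']:
    c=dict(np.load(n+'1.npz'));im=c['img'];hsv=cv2.cvtColor(im,cv2.COLOR_RGB2HSV)
    m=cv2.inRange(hsv,(5,180,120),(16,255,255))
    k,l,st,ce=cv2.connectedComponentsWithStats(m)
    for i in range(1,k):
        if st[i,4]>25: print(n,'cap?',ce[i],st[i,4],px2w(c,*ce[i],.094),px2w(c,*ce[i]))
    # steel top by depth at z=.08, fit rectangle
    v,u=np.mgrid[:480,:640];K=c['camera_matrix']
    d=np.stack([(u-K[0,2])/K[0,0],-(v-K[1,2])/K[1,1],-np.ones(u.shape)],-1)
    P=(d@R.from_quat(c['rotation']).as_matrix().T)*c['depth'][...,None]+c['xyz']
    m=(abs(P[...,2]-.083)<.015)&(P[...,0]>.3)&(P[...,0]<.9)&(abs(P[...,1])<.4)
    m=cv2.morphologyEx(m.astype(np.uint8),cv2.MORPH_OPEN,np.ones((5,5)))
    k,l,st,ce=cv2.connectedComponentsWithStats(m);i=1+np.argmax(st[1:,4])
    r=cv2.minAreaRect((P[l==i][:,:2]*1000).astype(np.float32));print(n,'top',r,cv2.boxPoints(r).tolist())
    vm=(P[...,2]>.11)&(P[...,2]<.14)&(P[...,0]>.4)&(P[...,0]<.8)&(abs(P[...,1])<.2)
    for a in cv2.connectedComponentsWithStats(vm.astype(np.uint8))[3][1:]: print('tall',a,px2w(c,*a))
c=dict(np.load('top1.npz'))
for p in [(331,263)]: print('vial',px2w(c,*p,.125),px2w(c,*p))
cv2.imwrite('pics/crop.png',cv2.resize(c['img'][160:310,190:415,::-1],None,fx=3.5,fy=3.5,interpolation=cv2.INTER_CUBIC))
E
```

```text
top cap? [288.2459 209.3279] 61 [0.6363 0.0522 0.094 ] [0.636  0.0522 0.0951]
top cap? [275.4194 230.4355] 62 [0.5771 0.0878 0.094 ] [0.5777 0.0881 0.0908]
top cap? [292.8095 245.2381] 63 [0.5351 0.0401 0.094 ] [0.5349 0.04   0.0952]
top top ((555.1336669921875, 25.359710693359375), (252.4811553955078, 300.68505859375), 8.617376327514648) [[407.7916259765625, 155.08973693847656], [452.8448486328125, -142.2008819580078], [702.4757080078125, -104.37031555175781], [657.4224853515625, 192.92030334472656]]
tall [288.6883 179.987 ] [0.7142 0.0495 0.1157]
tall [329.6792 262.6415] [ 0.482  -0.059   0.1243]
scene top ((558.9382934570312, 25.8297119140625), (255.61012268066406, 302.91180419921875), 8.174274444580078) [[410.89703369140625, 157.57493591308594], [453.96636962890625, -142.2593231201172], [706.9795532226562, -105.91551208496094], [663.9102172851562, 193.9187469482422]]
tall [285.5455 226.3117] [ 0.4907 -0.0606  0.1227]
tall [367.3738 283.757 ] [0.7232 0.0467 0.1204]
vial [ 0.4809 -0.0624  0.125 ] [ 0.4811 -0.0625  0.1236]
```

View pics/crop.png

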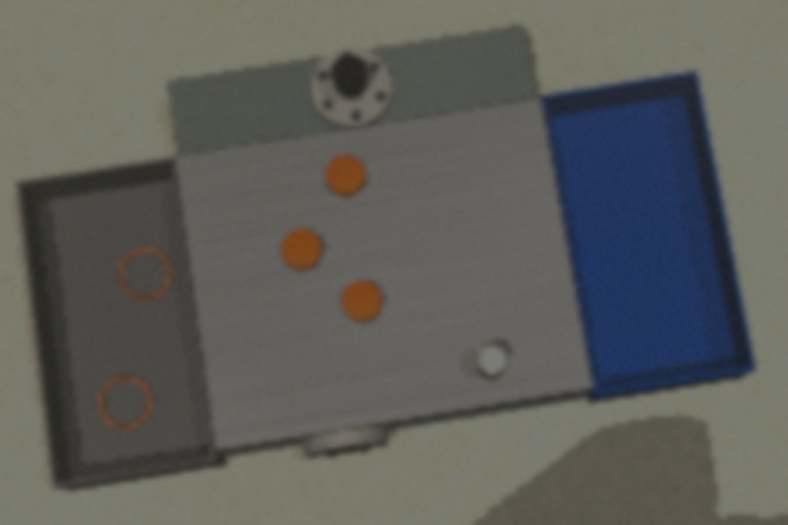

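The crop confirms three orange caps with the vial by the near-right corner. The blue bin is flush with the -y side and the grey bin is on the +y side. I'll now work in chamber coordinates and compute the first move. The plan is to push with the fingers nearly shut, so each disc nests in the gap between them, along tool -x with tool yaw at about 98.5°.

```bash
cat >> h.py <<'E'
def goto(s,p,yaw):  # shift in tool axes, cm, and twist, deg
    r=R.from_quat(s['tcp_rot']).as_matrix()
    cur=np.degrees(np.arctan2(r[1,0],r[0,0]))
    return np.round(r.T@(np.array(p)-s['eef_pos'])*100,2), round(-((yaw-cur+180)%360-180),1)
E
python3 - <<'E'
from h import *
from plant import ctrl
np.set_printoptions(precision=4,suppress=True)
c=dict(np.load('top1.npz'))
q=[px2w(c,190+a/3.5,160+b/3.5,.08)[:2] for a,b in [(177,155),(541,97),(594,388),(215,450)]]
q=np.array(q);print(q)
# model corners: (+x,+y),(+x,-y),(-x,-y),(-x,+y)
M=np.array([[.12,.15],[.12,-.15],[-.12,-.15],[-.12,.15]])
cen=q.mean(0);A=(q-cen).T@M;th=np.arctan2(A[1,0]-A[0,1],A[0,0]+A[1,1])
Rm=np.array([[np.cos(th),-np.sin(th)],[np.sin(th),np.cos(th)]])
print('yaw',np.degrees(th),'c',cen,'res mm',1000*(q-cen-M@Rm.T))
for n,p in dict(a=(.6363,.0522),b=(.5771,.0878),c=(.5351,.0401),vial=(.482,-.0605),valve=(.7142,.0495)).items(): print(n,(np.array(p)-cen)@Rm)
b=[px2w(c,190+a/3.5,160+bb/3.5,.065)[:2] for a,bb in [(545,97),(695,73),(752,370),(592,398)]]
print('bluebin',(np.array(b)-cen)@Rm)
np.savez('ch.npz',cen=cen,Rm=Rm,th=np.degrees(th))
s=ctrl.get_state()
pa=cen+Rm@np.array([.084,.085]); print(pa,goto(s,[*pa,.19],90+np.degrees(th)))
E
```

```text
[[ 0.6563  0.1872]
 [ 0.7003 -0.1066]
 [ 0.4637 -0.1422]
 [ 0.4194  0.1542]]
yaw 8.414175156692687 c [0.5599 0.0232] res mm [[-0.4021 -1.8544]
 [-0.2609  1.0732]
 [ 0.5604  0.5962]
 [ 0.1026  0.185 ]]
a [0.0798 0.0176]
b [0.0265 0.0614]
c [-0.0221  0.0204]
vial [-0.0893 -0.0714]
valve [0.1565 0.0035]
bluebin [[ 0.1236 -0.1538]
 [ 0.1239 -0.2786]
 [-0.1239 -0.2774]
 [-0.1256 -0.1482]]
[0.6306 0.1195] (array([ 64.02, -63.1 ,   4.16]), np.float64(-83.8))
```

```bash
python3 -m pendant '[{"dx":4.5,"dy":-4.4,"dz":0,"twist":-8},{"dx":9,"dy":-8.8,"dz":0,"twist":-16},{"dx":13.5,"dy":-13.2,"dz":0,"twist":-24},{"dx":18,"dy":-17.6,"dz":0,"twist":-32},{"dx":22.5,"dy":-22,"dz":0,"twist":-40},{"dx":27,"dy":-26.5,"dz":0,"twist":-48},{"dx":31.5,"dy":-31,"dz":0,"twist":-56},{"dx":36,"dy":-35.5,"dz":0,"twist":-64},{"dx":40.5,"dy":-40,"dz":0,"twist":-72},{"dx":44,"dy":-43.3,"dz":0,"twist":-80}]' 14
python3 - <<'E'
from h import *
from plant import ctrl
ch=np.load('ch.npz');s=ctrl.get_state();print(s['qpos'],s['opening'])
print(goto(s,[*(ch['cen']+ch['Rm']@[.08,.085]),.19],90+ch['th']))
E
```

```text
time: 1.35
eef_pos: [0.4873, -0.121, 0.2311]
tcp_rot: [0.676, 0.737, -0.0, -0.0]
contact_force: [0.4, 0.4, 0.1]
opening: 0.139
finger_force: 0.0
[-4.45742827e-01 -1.01072634e-01  1.99378248e+00  1.49059905e-05
  1.24899869e+00 -5.31357499e-01] 0.13949211531445613
(array([22.72, 15.93,  4.11]), np.float64(-3.5))
```

```bash
python3 -m pendant '[{"dx":4.5,"dy":3.2,"dz":0,"twist":-3.5},{"dx":9,"dy":6.4,"dz":0,"twist":-3.5},{"dx":13.6,"dy":9.6,"dz":0,"twist":-3.5},{"dx":18.2,"dy":12.8,"dz":2,"twist":-3.5},{"dx":21.5,"dy":15,"dz":3.5,"twist":-3.5},{"dx":22.7,"dy":15.9,"dz":4.1,"twist":-3.5},{"dx":22.7,"dy":15.9,"dz":4.1,"twist":-3.5},{"dx":22.7,"dy":15.9,"dz":4.1,"twist":-3.5}]'
python3 - <<'E'
from h import *
from plant import ctrl
s=ctrl.get_state();c=ctrl.read_camera('wrist');np.savez('w1.npz',**c,p=s['eef_pos'],q=s['tcp_rot']);print(c['camera_matrix'],c['tool_from_camera'])
cv2.imwrite('pics/w1.png',c['img'][:,:,::-1])
ch=np.load('ch.npz')
print((s['eef_pos'][:2]-ch['cen'])@ch['Rm'],goto(s,[*(ch['cen']+ch['Rm']@[.08,.085]),.084],90+ch['th']))
E
```

```text
time: 2.35
eef_pos: [0.6271, 0.1146, 0.191]
tcp_rot: [0.656, 0.755, 0.0, 0.0]
contact_force: [0.5, -0.3, 0.0]
opening: 0.14
finger_force: 0.0
[[371.64829954   0.         313.55883667]
 [  0.         371.64829954 239.85071675]
 [  0.           0.           1.        ]] [[-6.64059880e-04  9.46212735e-01  3.23544462e-01  8.33800596e-02]
 [ 9.99999690e-01  7.64940949e-04 -1.84633644e-04  3.83529939e-04]
 [-4.22195114e-04  3.23544239e-01 -9.46212950e-01 -1.42865918e-01]
 [ 0.00000000e+00  0.00000000e+00  0.00000000e+00  1.00000000e+00]]
[0.07982195 0.08059602] (array([4.50e-01, 1.00e-02, 1.07e+01]), np.float64(-0.4))
```

View pics/w1.png

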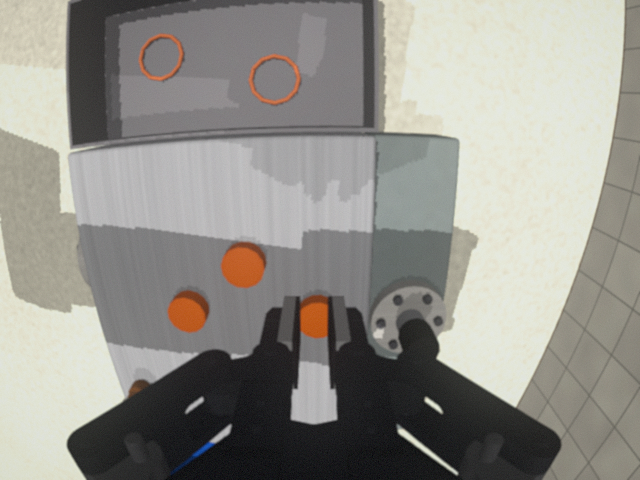

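The wrist view shows the middle cap at (244,265), the near cap at (188,312) and the far cap, a, at (316,320), seen between the fingers. The valve is at (410,325), and the gripper links spread out to (70,435) and (560,450). I'll measure the caps, and check how the links clear the valve.

```bash
cat >> h.py <<'E'
def wray(c,u,v):
    K=c['camera_matrix'];x=(u-K[0,2])/K[0,0];y=(v-K[1,2])/K[1,1];r=np.hypot(x,y)+1e-9
    return np.stack([x/r*np.sin(r),-y/r*np.sin(r),-np.cos(r)],-1)
E
python3 - <<'E'
from h import *
np.set_printoptions(precision=4,suppress=True)
c=dict(np.load('w1.npz'));ch=np.load('ch.npz');T=c['tool_from_camera'];Rt=R.from_quat(c['q']).as_matrix()
def hit(u,v,z):
    d=Rt@T[:3,:3]@wray(c,u,v);o=c['p']+Rt@T[:3,3];P=o+d*(z-o[2])/d[2];return (P[:2]-ch['cen'])@ch['Rm']
for n,p in dict(b=(244,265),c=(188,312),edge=(230,134),valveplate=(409,318)).items(): print(n,hit(*p,.094 if n in 'bc' else .08))
v,u=np.mgrid[:480,:640];r=wray(c,u,v);P=r/(-r[...,2:])*c['depth'][...,None]
P=P@T[:3,:3].T+T[:3,3]
m=(c['depth']>0)&(P[...,2]<.01)
Q=P[m]
for a,b in [(-.09,-.07),(-.07,-.06),(-.06,-.05),(-.05,-.04),(-.04,-.03),(-.03,-.02),(-.02,-.01),(-.01,.005)]:
    k=(Q[:,2]>a)&(Q[:,2]<=b)
    if k.sum()>5: print(a,b,k.sum(),Q[k].min(0),Q[k].max(0))
E
```

```text
b [0.0309 0.0635]
c [-0.0171  0.0237]
edge [0.0236 0.1542]
valveplate [0.1572 0.0096]
-0.09 -0.07 21534 [-0.013  -0.0632 -0.09  ] [ 0.019   0.0649 -0.07  ]
-0.07 -0.06 5304 [-0.0132 -0.0512 -0.07  ] [ 0.0184  0.0516 -0.06  ]
-0.06 -0.05 7373 [-0.0133 -0.0449 -0.06  ] [ 0.0146  0.0452 -0.05  ]
-0.05 -0.04 2558 [-0.0123 -0.0389 -0.05  ] [ 0.0144  0.0391 -0.04  ]
-0.04 -0.03 1314 [-0.0117 -0.0218 -0.04  ] [ 0.0126  0.0225 -0.03  ]
-0.03 -0.02 1076 [-0.0106 -0.0191 -0.03  ] [ 0.0121  0.0201 -0.02  ]
-0.02 -0.01 931 [-0.0116 -0.0191 -0.02  ] [ 0.0118  0.0202 -0.01  ]
-0.01 0.005 435 [-0.0106 -0.0184 -0.01  ] [ 0.0118  0.0192 -0.0001]
```

Both cameras agree within 5 mm, and the links clear the valve. Descending behind cap a.

```bash
python3 -m pendant '[{"dz":4,"twist":-0.4},{"dz":7.5,"twist":-0.4},{"dz":9.3,"twist":-0.4},{"dz":10.2,"twist":-0.4},{"dz":10.6,"twist":-0.4},{"dz":10.6,"twist":-0.4},{"dz":10.6,"twist":-0.4}]'
```

```text
$[0]: bad value
```

```bash
python3 -m pendant '[{"dx":0,"dy":0,"dz":4,"twist":0},{"dx":0,"dy":0,"dz":7.5,"twist":0},{"dx":0,"dy":0,"dz":9.3,"twist":0},{"dx":0,"dy":0,"dz":10.2,"twist":0},{"dx":0,"dy":0,"dz":10.6,"twist":0},{"dx":0,"dy":0,"dz":10.6,"twist":0},{"dx":0,"dy":0,"dz":10.6,"twist":0}]'
```

```text
time: 3.28
eef_pos: [0.6279, 0.1158, 0.0855]
tcp_rot: [0.655, 0.755, 0.001, 0.001]
contact_force: [0.1, 0.5, -0.3]
opening: 0.138
finger_force: 0.0
```

```bash
python3 -m pendant '[{"dx":-1,"dy":0,"dz":0,"twist":0},{"dx":-2.2,"dy":0,"dz":0,"twist":0},{"dx":-3.4,"dy":0,"dz":0,"twist":0},{"dx":-4.6,"dy":0,"dz":0,"twist":0},{"dx":-5.8,"dy":0,"dz":0,"twist":0},{"dx":-7,"dy":0,"dz":0,"twist":0},{"dx":-8.2,"dy":0,"dz":0,"twist":0},{"dx":-9.4,"dy":0,"dz":0,"twist":0},{"dx":-10.6,"dy":0,"dz":0,"twist":0},{"dx":-11.8,"dy":0,"dz":0,"twist":0}]'
python3 - <<'E'
from h import *
from plant import ctrl
ch=np.load('ch.npz');s=ctrl.get_state();print((s['eef_pos'][:2]-ch['cen'])@ch['Rm'],s['eef_pos'])
c=ctrl.read_camera('top');cv2.imwrite('pics/top2.png',cv2.resize(c['img'][130:320,190:440,::-1],None,fx=3,fy=3))
c=ctrl.read_camera('scene');cv2.imwrite('pics/s2.png',cv2.resize(c['img'][170:370,190:470,::-1],None,fx=2.8,fy=2.8))
E
```

```text
time: 4.53
eef_pos: [0.6438, -0.0019, 0.0843]
tcp_rot: [0.655, 0.755, 0.0, 0.0]
contact_force: [-0.5, 0.7, 0.8]
opening: 0.142
finger_force: 0.1
[ 0.07937152 -0.03702139] [ 0.6438422  -0.00185594  0.08431701]
```

View pics/s2.png

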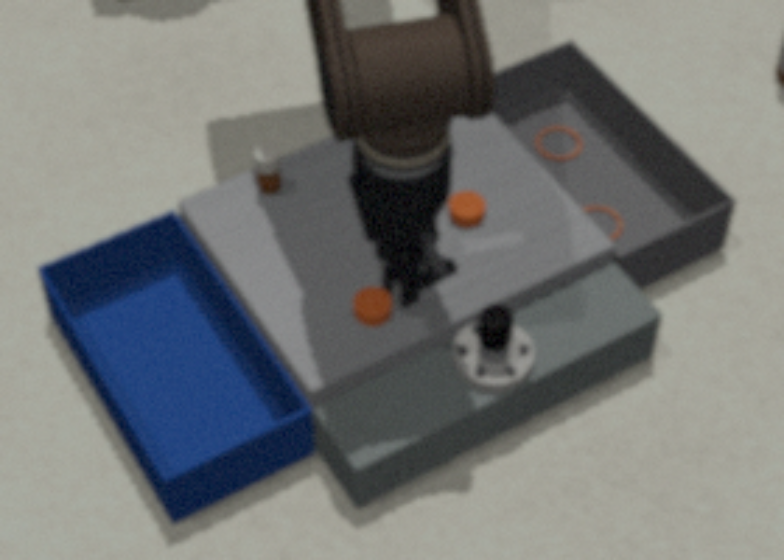

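Cap a, at (373,305) in the crop, is nested ahead of the fingertips and staying in its lane. Cap b at (467,208) and the vial haven't moved. I'll finish the sweep.

```bash
python3 -m pendant '[{"dx":-1.2,"dy":0,"dz":0,"twist":0},{"dx":-2.4,"dy":0,"dz":0,"twist":0},{"dx":-3.6,"dy":0,"dz":0,"twist":0},{"dx":-4.8,"dy":0,"dz":0,"twist":0},{"dx":-6,"dy":0,"dz":0,"twist":0},{"dx":-7.2,"dy":0,"dz":0,"twist":0},{"dx":-8.4,"dy":0,"dz":0,"twist":0},{"dx":-9.6,"dy":0,"dz":0,"twist":0},{"dx":-10.8,"dy":0,"dz":0,"twist":0},{"dx":-12,"dy":0,"dz":0,"twist":0}]'
python3 -m pendant '[{"dx":0,"dy":0,"dz":-1.5,"twist":0},{"dx":0,"dy":0,"dz":-6,"twist":0},{"dx":0,"dy":0,"dz":-9,"twist":0}]'
python3 - <<'E'
from h import *
from plant import ctrl
ch=np.load('ch.npz');s=ctrl.get_state();print((s['eef_pos'][:2]-ch['cen'])@ch['Rm'],s['eef_pos'])
c=ctrl.read_camera('scene');cv2.imwrite('pics/s3.png',cv2.resize(c['img'][170:370,190:470,::-1],None,fx=2.8,fy=2.8))
print(goto(s,[*(ch['cen']+ch['Rm']@[.0285,.125]),.085],90+ch['th']))
E
```

```text
time: 5.88
eef_pos: [0.6607, -0.1207, 0.0843]
tcp_rot: [0.655, 0.755, 0.0, 0.0]
contact_force: [-0.6, -1.2, -1.7]
opening: 0.143
finger_force: 0.0
time: 6.25
eef_pos: [0.6615, -0.1198, 0.1778]
tcp_rot: [0.655, 0.755, 0.001, 0.002]
contact_force: [0.9, 0.1, 1.3]
opening: 0.138
finger_force: 0.0
[ 0.07962016 -0.15629379] [ 0.66154102 -0.11980812  0.17784079]
(array([28.11, -5.29,  9.23]), np.float64(-0.3))
```

View pics/s3.png

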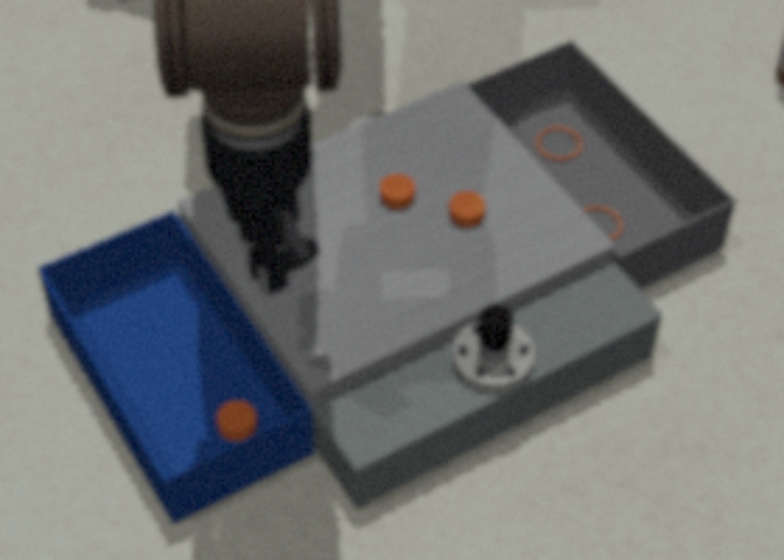

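Cap a is in the blue bin at (237,420), and caps b and c haven't moved. Now I'll go behind cap b.

```bash
python3 -m pendant '[{"dx":5,"dy":-1,"dz":0,"twist":0},{"dx":11,"dy":-2,"dz":0,"twist":0},{"dx":17,"dy":-3.3,"dz":0,"twist":0},{"dx":23,"dy":-4.5,"dz":0,"twist":0},{"dx":27,"dy":-5.3,"dz":0.5,"twist":0},{"dx":28.1,"dy":-5.3,"dz":4,"twist":0},{"dx":28.1,"dy":-5.3,"dz":7.5,"twist":0},{"dx":28.1,"dy":-5.3,"dz":8.8,"twist":0},{"dx":28.1,"dy":-5.3,"dz":9.2,"twist":0},{"dx":28.1,"dy":-5.3,"dz":9.2,"twist":0}]'
python3 - <<'E'
from h import *
from plant import ctrl
ch=np.load('ch.npz');s=ctrl.get_state();print((s['eef_pos'][:2]-ch['cen'])@ch['Rm'],s['eef_pos'])
c=ctrl.read_camera('wrist');cv2.imwrite('pics/w2.png',c['img'][200:480,100:540,::-1])
print(goto(s,[*(ch['cen']+ch['Rm']@[.0285,-.158]),.085],90+ch['th']))
E
```

```text
time: 7.55
eef_pos: [0.5695, 0.1507, 0.0835]
tcp_rot: [0.656, 0.755, 0.001, 0.001]
contact_force: [0.2, 0.1, -0.4]
opening: 0.136
finger_force: 0.0
[0.02819568 0.12478434] [0.56954053 0.1507197  0.08354298]
(array([-28.28,   0.2 ,  -0.14]), np.float64(-0.3))
```

View pics/w2.png

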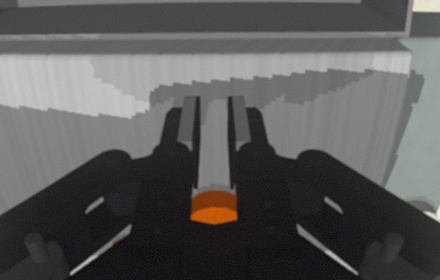

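The wrist crop shows cap b centred in the gap at (214,205). Sweeping it now.

```bash
python3 -m pendant '[{"dx":-1.2,"dy":0,"dz":0,"twist":0},{"dx":-2.4,"dy":0,"dz":0,"twist":0},{"dx":-3.6,"dy":0,"dz":0,"twist":0},{"dx":-4.8,"dy":0,"dz":0,"twist":0},{"dx":-6,"dy":0,"dz":0,"twist":0},{"dx":-7.2,"dy":0,"dz":0,"twist":0},{"dx":-8.4,"dy":0,"dz":0,"twist":0},{"dx":-9.6,"dy":0,"dz":0,"twist":0},{"dx":-10.8,"dy":0,"dz":0,"twist":0},{"dx":-12,"dy":0,"dz":0,"twist":0}]'
python3 -m pendant '[{"dx":-1.2,"dy":0,"dz":0,"twist":0},{"dx":-2.4,"dy":0,"dz":0,"twist":0},{"dx":-3.6,"dy":0,"dz":0,"twist":0},{"dx":-4.8,"dy":0,"dz":0,"twist":0},{"dx":-6,"dy":0,"dz":0,"twist":0},{"dx":-7.2,"dy":0,"dz":0,"twist":0},{"dx":-8.4,"dy":0,"dz":0,"twist":0},{"dx":-9.6,"dy":0,"dz":0,"twist":0},{"dx":-10.8,"dy":0,"dz":0,"twist":0},{"dx":-12,"dy":0,"dz":0,"twist":0}]'
python3 -m pendant '[{"dx":-1.2,"dy":0,"dz":0,"twist":0},{"dx":-2.4,"dy":0,"dz":0,"twist":0},{"dx":-3.6,"dy":0,"dz":0,"twist":0},{"dx":-4.2,"dy":0,"dz":0,"twist":0},{"dx":-4.2,"dy":0,"dz":-1.5,"twist":0},{"dx":-4.2,"dy":0,"dz":-6,"twist":0},{"dx":-4.2,"dy":0,"dz":-9.5,"twist":0}]'
python3 - <<'E'
from h import *
from plant import ctrl
ch=np.load('ch.npz');s=ctrl.get_state();print((s['eef_pos'][:2]-ch['cen'])@ch['Rm'],s['eef_pos'])
c=ctrl.read_camera('scene');cv2.imwrite('pics/s4.png',cv2.resize(c['img'][170:370,190:470,::-1],None,fx=2.8,fy=2.8))
print(goto(s,[*(ch['cen']+ch['Rm']@[-.0195,.085]),.084],90+ch['th']))
E
```

```text
time: 8.85
eef_pos: [0.5856, 0.0313, 0.0823]
tcp_rot: [0.655, 0.755, -0.0, -0.0]
contact_force: [-0.7, -0.1, 0.4]
opening: 0.134
finger_force: 0.2
time: 10.1
eef_pos: [0.6025, -0.0875, 0.0823]
tcp_rot: [0.655, 0.755, -0.0, -0.0]
contact_force: [0.3, 0.9, -0.1]
opening: 0.138
finger_force: 0.2
time: 10.98
eef_pos: [0.6088, -0.1281, 0.1802]
tcp_rot: [0.655, 0.755, 0.0, 0.001]
contact_force: [0.2, -0.0, 0.8]
opening: 0.138
finger_force: 0.0
[ 0.02625029 -0.15676317] [ 0.6088143  -0.12808195  0.18017538]
(array([24.16, -4.71,  9.59]), np.float64(-0.3))
```

View pics/s4.png

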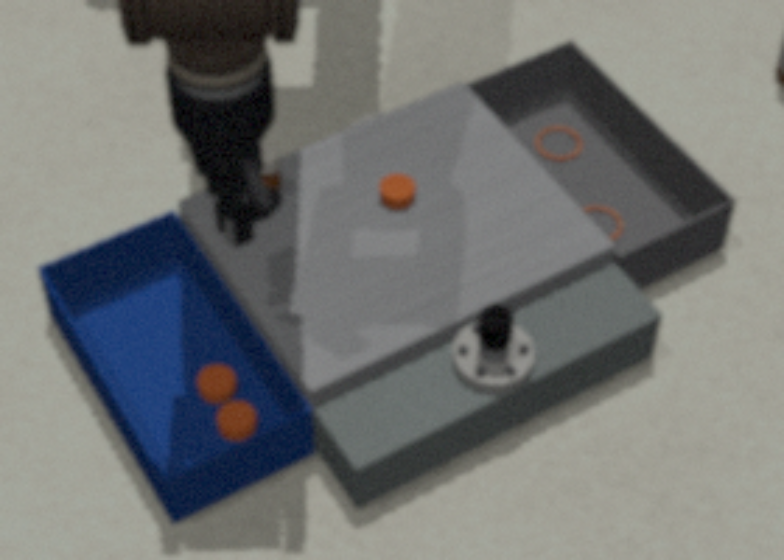

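Caps a and b are both in the blue bin, at (237,420) and (216,383), and c hasn't moved at (397,190). Now cap c, whose lane is 70 mm from the vial.

```bash
python3 -m pendant '[{"dx":5,"dy":-1,"dz":0,"twist":0},{"dx":11,"dy":-2,"dz":0,"twist":0},{"dx":17,"dy":-3.3,"dz":0,"twist":0},{"dx":22,"dy":-4.5,"dz":0,"twist":0},{"dx":24.2,"dy":-4.7,"dz":1,"twist":-0.3},{"dx":24.2,"dy":-4.7,"dz":4.5,"twist":-0.3},{"dx":24.2,"dy":-4.7,"dz":7.5,"twist":-0.3},{"dx":24.2,"dy":-4.7,"dz":9,"twist":-0.3},{"dx":24.2,"dy":-4.7,"dz":9.5,"twist":-0.3},{"dx":24.2,"dy":-4.7,"dz":9.5,"twist":-0.3}]'
python3 - <<'E'
from h import *
from plant import ctrl
ch=np.load('ch.npz');s=ctrl.get_state();print((s['eef_pos'][:2]-ch['cen'])@ch['Rm'],s['eef_pos'])
c=ctrl.read_camera('wrist');cv2.imwrite('pics/w3.png',c['img'][200:480,100:540,::-1])
print(goto(s,[*(ch['cen']+ch['Rm']@[-.0195,-.157]),.085],90+ch['th']))
E
```

```text
time: 12.28
eef_pos: [0.5283, 0.1046, 0.0831]
tcp_rot: [0.653, 0.757, 0.0, 0.0]
contact_force: [0.4, 0.2, -0.1]
opening: 0.141
finger_force: 0.0
[-0.0193408   0.08518747] [0.52830985 0.10459314 0.08311536]
(array([-2.422e+01, -1.000e-02, -1.800e-01]), np.float64(-0.0))
```

View pics/w3.png

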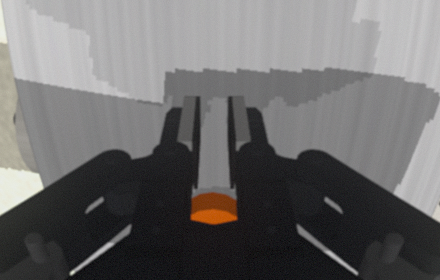

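Cap c is centred in the gap at (214,208). Sweeping it now.

```bash
python3 -m pendant '[{"dx":-1.2,"dy":0,"dz":0,"twist":0},{"dx":-2.4,"dy":0,"dz":0,"twist":0},{"dx":-3.6,"dy":0,"dz":0,"twist":0},{"dx":-4.8,"dy":0,"dz":0,"twist":0},{"dx":-6,"dy":0,"dz":0,"twist":0},{"dx":-7.2,"dy":0,"dz":0,"twist":0},{"dx":-8.4,"dy":0,"dz":0,"twist":0},{"dx":-9.6,"dy":0,"dz":0,"twist":0},{"dx":-10.8,"dy":0,"dz":0,"twist":0},{"dx":-12,"dy":0,"dz":0,"twist":0}]'
python3 -m pendant '[{"dx":-1.2,"dy":0,"dz":0,"twist":0},{"dx":-2.4,"dy":0,"dz":0,"twist":0},{"dx":-3.6,"dy":0,"dz":0,"twist":0},{"dx":-4.8,"dy":0,"dz":0,"twist":0},{"dx":-6,"dy":0,"dz":0,"twist":0},{"dx":-7.2,"dy":0,"dz":0,"twist":0},{"dx":-8.4,"dy":0,"dz":0,"twist":0},{"dx":-9.6,"dy":0,"dz":0,"twist":0},{"dx":-10.8,"dy":0,"dz":0,"twist":0},{"dx":-12.2,"dy":0,"dz":0,"twist":0}]'
python3 -m pendant '[{"dx":0,"dy":0,"dz":0,"twist":0},{"dx":0,"dy":0,"dz":-1.5,"twist":0},{"dx":0,"dy":0,"dz":-6,"twist":0},{"dx":0,"dy":0,"dz":-11,"twist":0},{"dx":0,"dy":0,"dz":-15,"twist":0},{"dx":0,"dy":0,"dz":-15,"twist":0},{"dx":0,"dy":0,"dz":-15,"twist":0}]'
python3 - <<'E'
from h import *
from plant import ctrl
c=ctrl.read_camera('scene');cv2.imwrite('pics/s5.png',c['img'][:,:,::-1])
E
```

```text
time: 13.58
eef_pos: [0.5453, -0.0149, 0.0823]
tcp_rot: [0.653, 0.757, -0.0, -0.0]
contact_force: [-0.3, -0.0, 1.1]
opening: 0.14
finger_force: 0.1
time: 14.82
eef_pos: [0.5631, -0.1356, 0.0823]
tcp_rot: [0.653, 0.757, -0.0, -0.0]
contact_force: [0.1, 0.1, 0.1]
opening: 0.139
finger_force: 0.0
time: 15.7
eef_pos: [0.5627, -0.1342, 0.2323]
tcp_rot: [0.653, 0.757, -0.0, -0.0]
contact_force: [0.4, -0.2, -0.5]
opening: 0.136
finger_force: 0.0
```

View pics/s5.png

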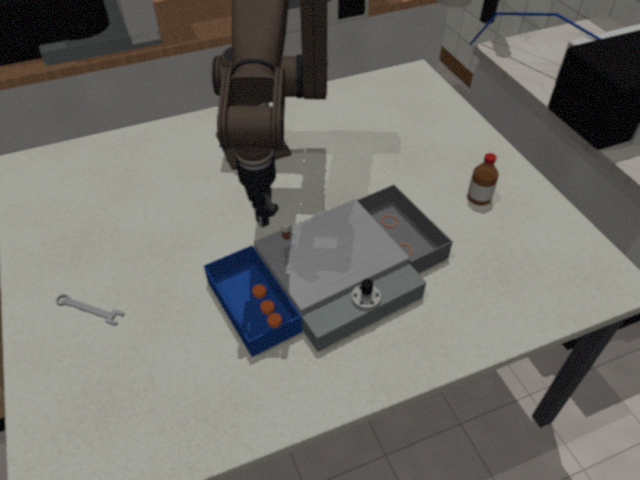

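The scene view shows all three caps in the blue bin at (259,291), (267,307) and (274,320). The vial at (286,232), the bottle and the wrench are where they were, and the arm is clear. Handing in.

```bash
python3 -c "
from plant import ctrl
print(ctrl.sign_off())"
```

```text
the job is handed in; nothing more can be done
None
```

All three caps were swept into the blue bin, with the vial, bottle and wrench left where they stood; the job was handed in at about 16 s of the 58 s allowed.

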